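Slide the slotted pine chew onto the chew stand

TASK

Put the open, C-shaped pine chew onto the little wooden chew stand: slide it in sideways under the stand's cap so that the post passes through its gap into the round hole, and leave it lying flat on the stand's round foot. The other pine chew is a closed ring and cannot go on; leave it lying where it is.

Things in the scene. Friction and masses are not known exactly. Their poses are not given: they have to be found in the camera images.
- open_chew: Loose pine chew lying flat: C-shaped ring, outer dia 86 mm, hole 50, 20 thick. Origin: hole centre, underside; z up. Gap faces +x: 38 wide at x=+15, flaring out to the C's ends at x=+28. Handle along -x: neck x=-40 to -70, 20 high, then upright grip block x=-70 to -100, 24 wide (y), 40 high from the underside; pinch it across y at x=-85. 40-85 g.
- closed_chew: The other pine chew, lying flat and loose: same sizes (mm), wood and handle, but its ring is closed all round (no gap). Origin and axes as for the open chew.
- chew_stand: Wooden stand fixed to the shelf: round foot (dia 110 mm, 12 high), upright post in its middle (dia 14), round cap on top (dia 66, wider than the chews' hole) with underside 64 and top 78 above the shelf: 52 free between foot and cap. Origin: on the post's axis at shelf level; z up. Round, so a chew can come in from any side.
There are look-alikes about, which are no part of the job. What is shaped like the open_chew but pink or purple is not meant.

How it is judged:
At the end, for the whole second after the job is handed in: The open chew lies at rest, flat (within 7 degrees) on the stand's foot (underside 7 to 18 mm above the shelf), with the post inside its round hole (hole centre within 22 mm of the post's axis), and the closed chew has never been moved more than 30 mm (horizontal distance between open_chew and chew_stand below 0.022 m and z of open_chew in the frame of chew_stand between 0.007 and 0.018 m and angle between open_chew's own z axis and vertical below 0.12 rad and linear speed of open_chew below 0.02 m/s); the robot touches nothing.
It fails at once if the closed chew is moved more than 30 mm from where it lay (distance of closed_chew from where it was at the start of the episode above 0.03 m).
It also fails if it takes over 48 s, if anything falls off the work surface, if the arm or the gripper's body presses on something with over 40 N, if the wrist force passes 120 N, or if a joint passes its speed limit or range.

ROBOT

A 6-joint arm with a two-finger parallel gripper is mounted at the origin on the work surface. World frame = base frame: x ahead of the robot, y to its left, z up, the work surface at z = 0. Lengths are in m, angles in rad, forces in N, time in s.
With the tool pointing down it reaches from about 0.225 to 0.875 m from the base axis. Payload 3.4 kg.
Tool frame: the origin (TCP) lies at the very end of the fingers, on their centre line; the grasp point (between the pads) lies 19 mm behind it; z points along the fingers, x is the direction in which the jaws open and shut, and the axes are right-handed (so a half turn about z gives the same grasp; the last joint's range is limited). The gripper opens to 85 mm and grips with 20 to 120 N. Pads are 22 mm wide; open, the fingers measure 114 mm over their backs; the gripper's body (76 mm by 85 mm) begins 54 mm behind the grasp point. The pads swing forward as they close: fully open they stand 13 mm farther back than shut.
Start: joints at [1.191, 0.276, 1.505, -0, 1.361, -0.121], TCP at [0.147, 0.556, 0.2] pointing down, gripper open.
Joint ranges: [-2.89, 2.89], [-0.75, 2.08], [0.22, 2.7], [-1.18, 4.32], [0.11, 2.71], [-2.7, 2.7]. Speed limits (rad/s): [2.57, 2.57, 3.14, 3.14, 3.14, 3.14].

INTERFACE

Orientations are given as a unit quaternion [w, x, y, z].
In Python, from rig import manip gives the robot as it stands.
- The arm moves only by the tool send_rows, never from a script. Its argument "increments" is a list of rows, each a list of 5 numbers: the opening, from 0 (shut) to 1 (fully open), then the shift along the tool's x, y, z in m, then the turn about the tool's z in rad. A call has 1 to 8 rows; each row shifts and turns the commanded pose from where the row before left it, along the tool's axes as they then stand; what a row does not reach is not made up. A row lasts 1/8 s, in which the tool goes at most 62.5 mm and 10.7 degrees, less where a joint would pass 70% of its speed; a pose out of reach is approached as far as the arm can. A call is refused whole if a number of a shift passes 0.0625 or a number of a turn 0.188, either way. A call with a gripper value outside its range is refused whole. The fingers move at their own pace and stop on an object; "squeeze" is the grip in N (left out, the last holds). Time passes only in rows, so rows that do not move let the fingers close. It gives the time, the measured TCP pose, the force and the opening at its end, in the units of the state.
- manip.get_state(): the state, without advancing time (a new reading comes with each control period).
- manip.get_image(name): name is "scene" or "top"; returns the picture (420x560x3 uint8, red, green, blue); there is no depth.
- manip.calibration(name): a dict with "fx", "fy", "cx", "cy" (pixels), "distortion" ([k1, k2, p1, p2, k3] as OpenCV has them; the pictures are not rectified), "camera_from_world" (4x4, takes a point from world to camera coordinates). Camera axes: x right, y up, looking along -z (the intrinsics and any distortion apply to the point x, -y, -z); pixel columns grow to the right and rows downward; lengths in m; the calibration is good to about 2 mm. A picture is of the moment at which its call begins. calibration takes no time and is no camera call.
- manip.sign_off(): hands the job in, once; it reports no verdict.
The state is a dict: "clock": time; "qpos": joint angles; "qd": joint speeds; "effort": joint torques, N m; "position": TCP position; "ee_rot": TCP orientation; "contact_force": force on the tool from outside, world axes, zero at the start; "moment": the same for the moment, N m; "width": finger opening in m.
Only numpy, scipy, OpenCV 4.12 (cv2) and the standard library are available. Lean on these libraries where they do the work, as an engineer would, in place of code of your own. Each camera call takes 0.05 s, during which the arm holds its last target.

## Working session

There is one attempt and no reset: what is moved stays moved. The work goes in short steps, Python scripts to look and compute and a tool call to move; the robot and the scene stay as the last step left them, time stands still between calls to the robot, and variables do not carry over. Pictures are saved under pics/ and viewed, and the job is handed in when it is done.

Besides the shell and the picture viewer there is one more tool, called after "Call:" as name([rows], argument=value, ...), one row to a line, values as JSON. send_rows: Moves the arm, as the interface text tells. Its arguments: {"type":"object","properties":{"increments":{"type":"array","items":{"type":"array","items":{"type":"number"}}},"squeeze":{"type":"number"}},"required":["increments"]}

```bash
mkdir -p pics; python3 - <<'E'
from rig import manip
import cv2, json
for n in("scene","top"):
    im=manip.get_image(n); cv2.imwrite(f"pics/{n}0.png",im[:,:,::-1])
    print(n,{k:(v.tolist() if hasattr(v,'tolist') else v) for k,v in manip.calibration(n).items()})
print(manip.get_state())
E
```

```text
scene {'fx': 424.00893069768745, 'fy': 424.00893069768745, 'cx': 277.5788756994293, 'cy': 197.05010197304222, 'distortion': [-0.12783738762768057, 0.0, 0.0, 0.0, 0.0], 'camera_from_world': [[-0.14132362285903796, 0.9897785110870598, -0.019134592033259255, 0.028584704101171497], [-0.7540125719405413, -0.09509547052990737, 0.649939914792364, 0.409302670052048], [0.6414769481264361, 0.10627958635118212, 0.759744677209005, -1.1989216566034728], [0.0, 0.0, 0.0, 1.0]]}
top {'fx': 486.9962683555915, 'fy': 486.9962683555915, 'cx': 283.26736816946936, 'cy': 201.02779738267722, 'distortion': [-0.10536891399445278, 0.0, 0.0, 0.0, 0.0], 'camera_from_world': [[0.005520879393309068, -0.9996302179664568, 0.026626062778019648, 0.029189642880777033], [0.9976376895781202, 0.0073291921059072795, 0.06830317178803127, -0.544040056260349], [-0.06847306203139407, 0.02618607017880332, 0.9973092446701955, -1.0443574842597811], [0.0, 0.0, 0.0, 1.0]]}
{'clock': 0.1, 'qpos': array([ 1.19106140e+00,  2.76575793e-01,  1.50602071e+00, -2.54759923e-05,
        1.36067927e+00, -1.20985008e-01]), 'qd': array([-0.0001147 ,  0.00106174, -0.00199197, -0.00034342, -0.00131761,
       -0.00092212]), 'effort': array([ 2.63295005e-03, -4.17702842e+01, -2.46406084e+01, -3.91056274e-04,
        5.87457296e-03,  2.36449443e-05]), 'position': array([0.14693906, 0.55537083, 0.19909548]), 'ee_rot': array([ 4.39804568e-04,  7.92422311e-01,  6.09972272e-01, -7.17600775e-04]), 'contact_force': array([-0.19163598,  0.2260001 , -0.21677508]), 'moment': array([-0.03705747,  0.04665455, -0.06405866]), 'width': 0.08534530194485497}
```

View pics/scene0.png

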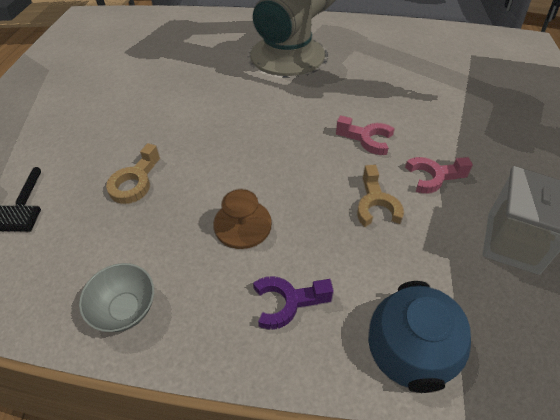

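View pics/top0.png

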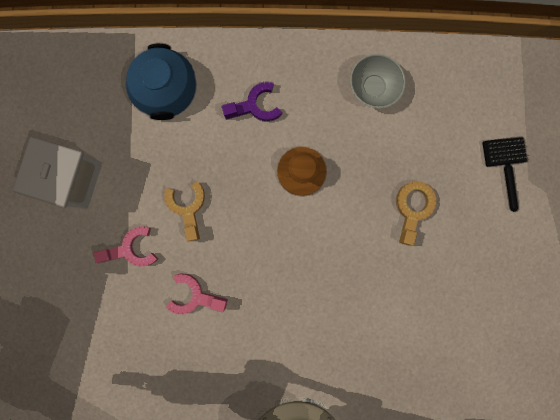

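Top view candidates: tan C at (185,205) is the open pine chew, since it is wood-coloured with a gap. The tan closed ring at (415,205) is the closed chew. Pink C's at (140,245) and (190,295) and the purple C at (262,102) are look-alikes. The stand is at (302,171).

```bash
cat > h.py <<'E'
from rig import manip
import cv2, numpy as np
def ray(n,uv):
    c=manip.calibration(n);K=np.array([[c["fx"],0,c["cx"]],[0,c["fy"],c["cy"]],[0,0,1]])
    p=cv2.undistortPoints(np.array(uv,float).reshape(-1,1,2),K,np.array(c["distortion"]),None,None,None,) [:,0]
    M=np.array(c["camera_from_world"]);R=M[:3,:3];o=-R.T@M[:3,3]
    d=np.c_[p[:,0],-p[:,1],-np.ones(len(p))]@R
    return o,d
def onz(n,uv,z):
    o,d=ray(n,uv); return o+d*((z-o[2])/d[:,2])[:,None]
def proj(n,P):
    c=manip.calibration(n);K=np.array([[c["fx"],0,c["cx"]],[0,c["fy"],c["cy"]],[0,0,1]])
    M=np.array(c["camera_from_world"]);q=np.atleast_2d(P)@M[:3,:3].T+M[:3,3]
    q=q*[1,-1,-1]
    return cv2.projectPoints(q,np.zeros(3),np.zeros(3),K,np.array(c["distortion"]))[0][:,0]
E
python3 - <<'E'
from h import *
for n in("top","scene"):
    im=cv2.imread(f"pics/{n}0.png");hsv=cv2.cvtColor(im,cv2.COLOR_BGR2HSV)
    for nm,(x,y) in dict(top=dict(open=(190,225),closed=(416,222),stand=(302,150)),scene=dict(open=(372,188),closed=(128,195),stand=(240,232)))[n].items(): print(n,nm,hsv[y-1:y+2,x-1:x+2].reshape(-1,3).mean(0), hsv[30+y,x+40])
im=cv2.imread("pics/top0.png")
cv2.imwrite("pics/crop1.png",np.hstack([cv2.resize(im[165:255,140:240],None,fx=4,fy=4,interpolation=2),cv2.resize(im[125:215,252:352],None,fx=4,fy=4,interpolation=2)]))
E
```

```text
top open [ 17.77777778 150.77777778 141.33333333] [ 15  54 146]
top closed [ 16.77777778 136.55555556 144.77777778] [ 15  56 151]
top stand [ 14.77777778 195.33333333 106.88888889] [ 15  56 145]
scene open [ 17.77777778 116.11111111 139.44444444] [ 18  35 145]
scene closed [ 17.66666667 113.22222222 135.22222222] [ 17  29 139]
scene stand [ 14.22222222 139.88888889  84.77777778] [ 17  33 140]
```

View pics/crop1.png

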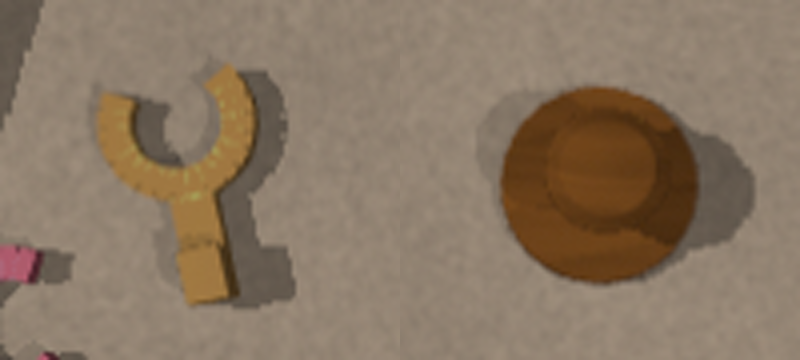

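The enlarged crop confirms the C-shaped pine chew: its gap points up and slightly left in the picture, with the handle and grip block at the bottom. The stand shows its foot and cap.

```bash
python3 - <<'E'
from h import *
from scipy.optimize import least_squares
def circ(P,r=None):
    f=lambda p:np.hypot(P[:,0]-p[0],P[:,1]-p[1])-(p[2] if r is None else r)
    s=least_squares(f,[*P.mean(0)[:2],.04],loss='soft_l1',f_scale=.001);return s.x,np.std(f(s.x))
im=cv2.imread("pics/top0.png");hsv=cv2.cvtColor(im,cv2.COLOR_BGR2HSV)
def comp(mask,pt):
    n,l=cv2.connectedComponents(mask); return (l==l[pt[1],pt[0]]).astype(np.uint8)*255
pine=cv2.inRange(hsv,(12,95,70),(24,255,255))
for nm,pt in dict(open=(190,225),closed=(416,222)).items():
    m=comp(pine,pt); ys,xs=np.where(m); print(nm,m.sum()/255,xs.min(),xs.max(),ys.min(),ys.max())
    c=max(cv2.findContours(m,0,cv2.CHAIN_APPROX_NONE)[0],key=len)[:,0].astype(float)
    P=onz("top",c,.02)[:,:2]
    # hull-based outer pts, ring end: initial centre
    c0=P[np.argsort(P[:,0])[len(P)//2:]].mean(0)
    for k in range(6):
        r=np.hypot(*(P-c0).T); sel=(r>.036)&(r<.05); p,s=circ(P[sel]); c0=p[:2]
    print(" outer",p,s,sel.sum())
    r=np.hypot(*(P-c0).T); sel=(r<.031); q,s=circ(P[sel]); print(" inner",q,s,sel.sum())
    # block: far pts
    P4=onz("top",c,.04)[:,:2]; far=P4[np.hypot(*(P4-c0).T)>.06]
    rect=cv2.minAreaRect(far.astype(np.float32)*1000); print(" blk@z40",rect)
    # neck points at z=.02, r 46..66
    mm=onz("top",np.c_[xs,ys],.02)[:,:2];rr=np.hypot(*(mm-c0).T); nk=mm[(rr>.046)&(rr<.064)]
    d=c0-nk.mean(0);print(" heading neck",np.arctan2(d[1],d[0]))
    mm=onz("top",np.c_[xs,ys],.04)[:,:2];rr=np.hypot(*(mm-c0).T); nk=mm[(rr>.066)]
    d=c0-nk.mean(0);print(" heading blk",np.arctan2(d[1],d[0]),nk.mean(0),np.hypot(*d))
st=comp(cv2.inRange(hsv,(8,150,30),(20,255,255)),(302,150));ys,xs=np.where(st);print(st.sum()/255,xs.min(),xs.max(),ys.min(),ys.max())
c=max(cv2.findContours(st,0,cv2.CHAIN_APPROX_NONE)[0],key=len)[:,0].astype(float)
print("stand",circ(onz("top",c,.012)))
print("cap centre approx",onz("top",[[252+600/4-.0,125+167/4]],.078))
im=cv2.imread("pics/scene0.png");hsv=cv2.cvtColor(im,cv2.COLOR_BGR2HSV)
cv2.imwrite("pics/s1.png",np.hstack([cv2.resize(im[155:235,340:420],None,fx=5,fy=5),cv2.resize(im[180:260,200:280],None,fx=5,fy=5)]))
E
```

```text
open 980.0 164 204 181 240
 outer [0.55384917 0.24892664 0.04297374] 0.0018394659819132445 78
 inner [0.55503096 0.24906314 0.02469754] 0.0011827238700358844 50
 blk@z40 ((477.7685241699219, 229.32949829101562), (40.88314437866211, 29.2318172454834), 12.199004173278809)
 heading neck 0.22667576638017436
 heading blk 0.24394874120388593 [0.47409133 0.22907444] 0.08219137940555869
closed 1305.0 396 435 181 245
 outer [ 0.54666146 -0.26057037  0.04398013] 0.0013036130707208833 104<stdin>:5: RuntimeWarning: Mean of empty slice.
  ret = um.true_divide(
Traceback (most recent call last):
ValueError: Initial guess is outside of provided bounds
```

```bash
python3 - <<'E'
from h import *
from scipy.optimize import least_squares
def circ(P):
    f=lambda p:np.hypot(P[:,0]-p[0],P[:,1]-p[1])-p[2]
    s=least_squares(f,[*P.mean(0)[:2],.04],loss='soft_l1',f_scale=.001);return s.x,np.std(f(s.x))
for n,pt,z in(("top",(302,150),.012),("scene",(240,235),.012)):
    im=cv2.imread(f"pics/{n}0.png");hsv=cv2.cvtColor(im,cv2.COLOR_BGR2HSV)
    k,l=cv2.connectedComponents(cv2.inRange(hsv,(5,85,20),(20,255,255)))
    st=(l==l[pt[1],pt[0]]).astype(np.uint8);ys,xs=np.where(st);print(st.sum(),xs.min(),xs.max(),ys.min(),ys.max())
    c=max(cv2.findContours(st,0,cv2.CHAIN_APPROX_NONE)[0],key=len)[:,0].astype(float)
    print(n,"stand",circ(onz(n,c,z)[:,:2]), len(c))
print("cap centre approx",onz("top",[[402-.5,125+167/4-.5]],.078))
im=cv2.imread("pics/scene0.png")
cv2.imwrite("pics/s1.png",np.hstack([cv2.resize(im[155:235,340:420],None,fx=5,fy=5),cv2.resize(im[180:260,200:280],None,fx=5,fy=5)]))
print("cap",onz("top",[[252+602/4-100-.5+0,125+167/4-.5]],.078))
c=np.array([.5545,.249]);h=.235;u=np.array([np.cos(h),np.sin(h)])
g=c-.085*u;print("grip",g)
print(proj("scene",[[*c,.02],[*g,.04],[*(c+.043*u),.02]])); print(proj("top",[[*c,.02],[*g,.04]]))
E
```

```text
1938 277 326 146 195
top stand (array([ 0.61167784, -0.00744326,  0.05409527]), np.float64(0.0006220126508054493)) 139
2569 214 270 189 248
scene stand (array([ 0.61286234, -0.00931249,  0.05957761]), np.float64(0.008394345738285892)) 164
cap centre approx [[ 0.61465694 -0.21335207  0.078     ]]
cap [[ 0.61226648 -0.00417826  0.078     ]]
grip [0.47183628 0.22920835]
[[380.60941932 207.27336577]
 [371.64715348 168.16307504]
 [386.34472478 225.26656613]]
[[184.02534186 195.36090788]
 [190.93873735 233.44347947]]
```

View pics/s1.png

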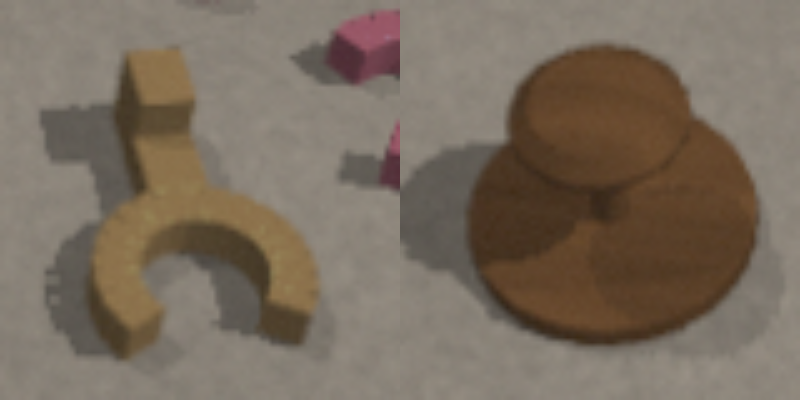

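Both views agree: the chew centre is at about (0.5545, 0.249) with heading 0.235 rad. The block is at (0.472, 0.229) and the stand at (0.612, -0.006). I'll turn the tool first, then travel.

Call:
send_rows([
  [1,0,0,0,-0.164],
  [1,0,0,0,-0.164],
  [1,0,0,0,-0.165],
], squeeze=40)

```text
clock: 0.48
position: [0.147, 0.5555, 0.1994]
ee_rot: [0.0, 0.617, 0.787, -0.001]
contact_force: [0.1, -0.0, -0.2]
width: 0.0853
```

Call:
send_rows([
  [1,-0.045,0.027,0,0],
  [1,-0.045,0.027,0,0],
  [1,-0.045,0.027,0,0],
  [1,-0.045,0.027,0,0],
  [1,-0.045,0.027,0,0],
  [1,-0.045,0.027,0,0],
  [1,-0.045,0.027,0,0],
  [1,0,0,0,0],
])

```text
clock: 1.48
position: [0.4063, 0.2908, 0.1995]
ee_rot: [0.0, 0.622, 0.783, -0.0]
contact_force: [-1.0, 0.5, -0.1]
width: 0.0855
```

Call:
send_rows([
  [1,-0.037,0.025,0,-0.007],
  [1,-0.038,0.025,0,0],
  [1,0,0,0.05,0],
  [1,0,0,0.05,0],
  [1,0,0,0,0],
  [1,0,0,0,0],
])

```text
clock: 2.22
position: [0.4712, 0.2332, 0.1013]
ee_rot: [0.0, 0.617, 0.787, 0.001]
contact_force: [0.2, -0.6, 0.5]
width: 0.0853
```

```bash
python3 - <<'E'
from h import *
s=manip.get_state();print(s["position"],s["ee_rot"])
a=manip.get_image("scene")[:,:,::-1];b=manip.get_image("top")[:,:,::-1]
cv2.imwrite("pics/c2.png",np.hstack([cv2.resize(a[90:240,300:430],(520,600)),cv2.resize(b[150:280,130:200],(280,600))]))
E
```

```text
[0.4711573  0.23323795 0.10128162] [4.48535157e-04 6.16601071e-01 7.87275045e-01 9.60026260e-04]
```

View pics/c2.png

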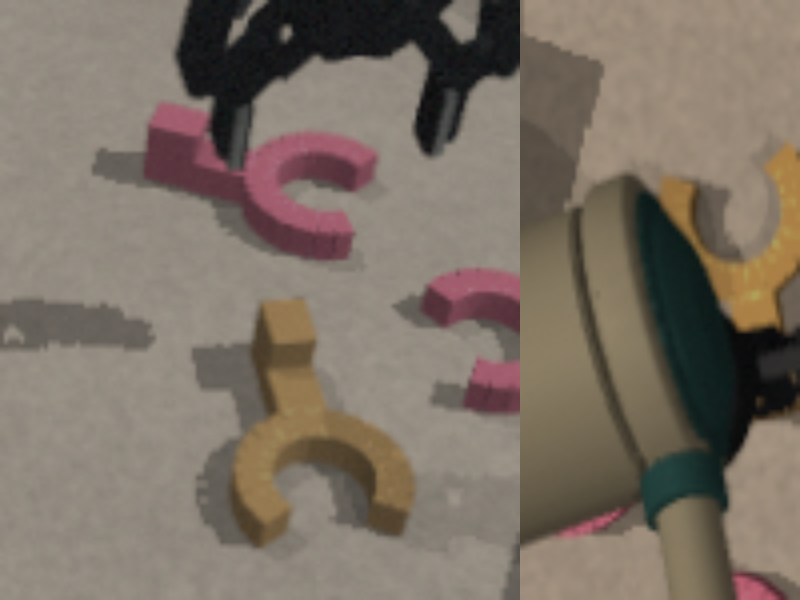

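The fingers straddle the block above it (block at crop (285,330)). A pink C lies near the left finger, so I'll check that clearance before going down.

```bash
python3 - <<'E'
from h import *
im=cv2.imread("pics/top0.png");hsv=cv2.cvtColor(im,cv2.COLOR_BGR2HSV)
m=cv2.inRange(hsv,(165,90,60),(180,255,255));ys,xs=np.where(m)
P=onz("top",np.c_[xs,ys],.02)[:,:2]-[.472,.229]
h=.235;x=P@[-np.sin(h),np.cos(h)];y=P@[np.cos(h),np.sin(h)]
for s in(1,-1):
    k=(np.abs(y)<.045)&(x*s>0);print(s,k.sum(),np.abs(x[k]).min() if k.any() else None)
i=np.argsort(np.hypot(x,y))[:1];print(x[i],y[i])
for yy in np.arange(-.05,.05,.01):
    k=(abs(y-yy)<.005)&(x>0)
    if k.any(): print(round(yy,3),x[k].min())
d=np.array([.4718,.2292])-[.4712,.2332];print(d@[-np.sin(h),np.cos(h)],d@[np.cos(h),np.sin(h)])
E
```

```text
1 981 0.08691966172473269
-1 0 None
[0.03088674] [-0.08279556]
-0.04 0.08738749203810325
-0.03 0.08691966172473269
-0.02 0.09356726057733035
-0.01 0.13369180579835022
0.0 0.13566670143695292
0.01 0.13243999620040983
0.02 0.0918939305219379
0.03 0.0879116760636506
0.04 0.0917260019083847
-0.004029763156638023 -0.00034786333725009245
```

The pink chew's nearest point is 87 mm from the grasp axis, against 57 mm for the finger backs, so it clears. Descending and gripping.

Call:
send_rows([
  [1,-0.004,0,0.04,0],
  [1,0,0,0.03,0],
  [1,0,0,0.021,0],
  [1,0,0,0,0],
  [0,0,0,0,0],
  [0,0,0,0,0],
  [0,0,0,0,0],
  [0,0,0,0,0],
], squeeze=40)

```text
clock: 3.32
position: [0.4716, 0.2284, 0.0093]
ee_rot: [0.0, 0.617, 0.787, 0.0]
contact_force: [0.1, 0.6, -0.8]
width: 0.0125
```

Call:
send_rows([
  [0,0,0,0,0],
  [0,0,0,0,0],
])

```text
clock: 3.58
position: [0.4713, 0.2283, 0.0089]
ee_rot: [-0.0, 0.617, 0.787, 0.0]
contact_force: [1.1, -0.5, 0.7]
width: 0.0001
```

The fingers shut on nothing. I'll look.

```bash
python3 - <<'E'
from h import *
a=manip.get_image("scene")[:,:,::-1];b=manip.get_image("top")[:,:,::-1]
cv2.imwrite("pics/c3.png",np.hstack([cv2.resize(a[100:240,310:430],(514,600)),cv2.resize(b[150:280,150:210],(277,600))]))
print(proj("scene",[manip.get_state()["position"]]))
E
```

```text
[[369.00289685 178.55774684]]
```

View pics/c3.png

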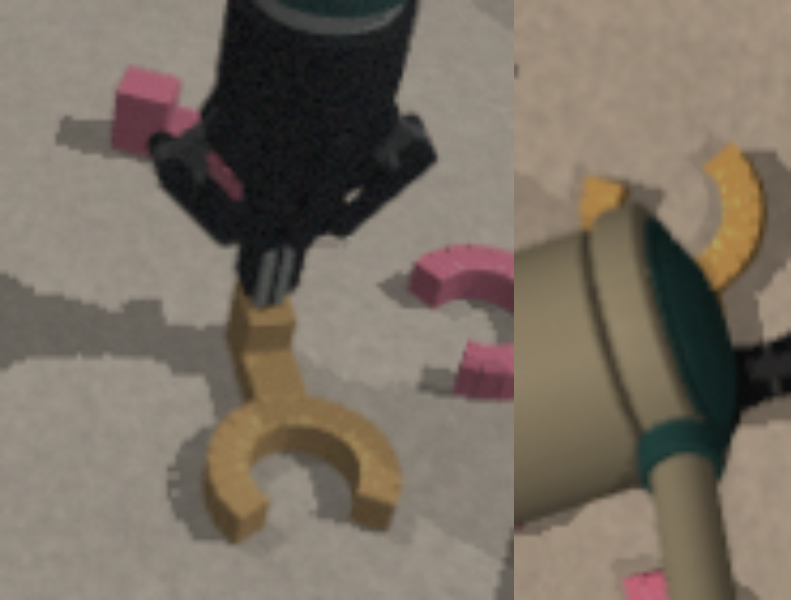

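```bash
python3 - <<'E'
from h import *
a=manip.get_image("scene")[:,:,::-1]
cv2.imwrite("pics/c4.png",cv2.resize(a[140:200,340:420],(800,600),interpolation=cv2.INTER_CUBIC))
s=manip.get_state();print({k:np.round(v,3).tolist() for k,v in s.items()})
E
```

```text
{'clock': 3.725, 'qpos': [0.318, 0.382, 1.885, 0.0, 0.875, -1.494], 'qd': [0.001, 0.001, -0.0, -0.0, -0.001, -0.001], 'effort': [-0.0, -40.885, -17.53, 0.0, 0.001, -0.0], 'position': [0.471, 0.228, 0.009], 'ee_rot': [-0.0, 0.617, 0.787, 0.0], 'contact_force': [-0.537, -0.94, 0.309], 'moment': [-0.017, -0.012, -0.01], 'width': 0.0}
```

View pics/c4.png

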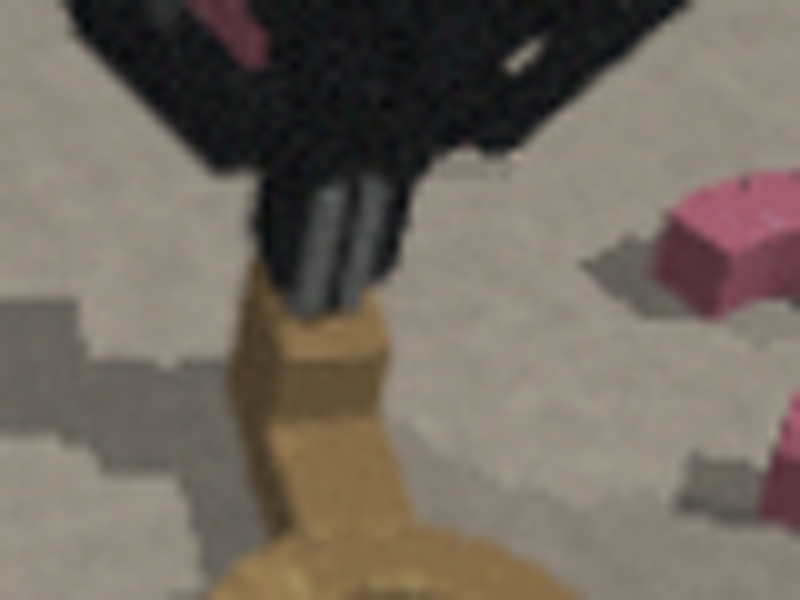

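```bash
python3 - <<'E'
from h import *
print(proj("scene",[[.4712,.2332,.1013],[.4712,.2332,.1143],[.4712,.2332,.1343],[.4713,.2283,.0089],[.4713,.2283,.0289],[.4713,.2283,.041]]))
for z in(.009,.03,.041,.05,.06):print(onz("scene",[[371,171]],z))
a=manip.get_image("top")[:,:,::-1]
cv2.imwrite("pics/c5.png",cv2.resize(a[170:290,130:290],(800,600),interpolation=cv2.INTER_CUBIC))
E
```

```text
[[378.44336011 145.43463227]
 [379.5202578  140.29698549]
 [381.21953047 132.15327445]
 [368.9866303  178.54671374]
 [370.39248699 171.78558238]
 [371.26380598 167.58032736]]
[[0.44913712 0.23248669 0.009     ]]
[[0.47001184 0.22937049 0.03      ]]
[[0.48094622 0.2277382  0.041     ]]
[[0.48989253 0.22640268 0.05      ]]
[[0.49983287 0.22491878 0.06      ]]
```

View pics/c5.png

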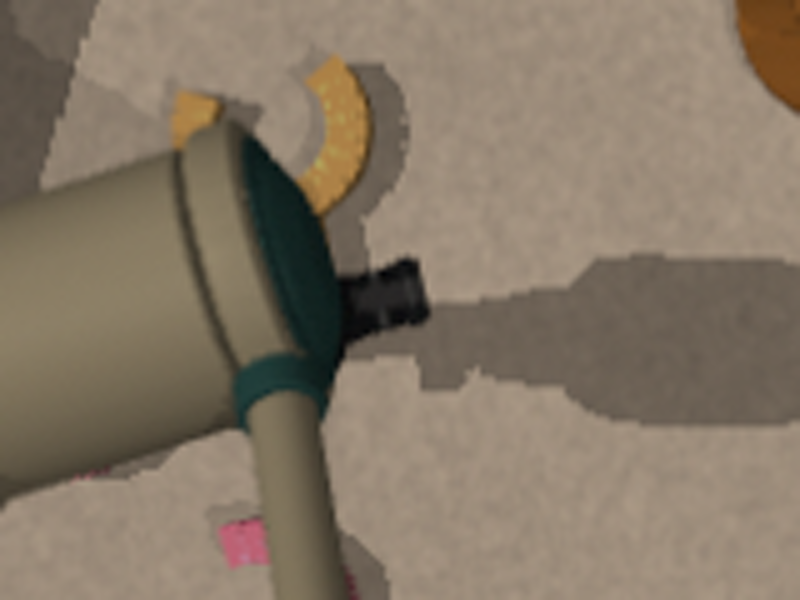

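The fingertips shut above the block's top face: tip at scene pixel (371,171), over the block top. The state says z=0.009, but the tip must be at 0.04 or higher. At the earlier pose the tips also appeared about 30 mm higher than stated, so the reported z reads about 32 mm low. The x and y values agree. I'll open, go down in small steps and watch the force.

Call:
send_rows([
  [1,0,0,0,0],
  [1,0,0,0,0],
  [1,0,0,0,0],
  [1,0,0,0,0],
  [1,0,0,0,0],
  [1,0,0,0,0],
])

```text
clock: 4.53
position: [0.4713, 0.2284, 0.0089]
ee_rot: [-0.0, 0.617, 0.787, 0.0]
contact_force: [0.1, 0.3, -0.2]
width: 0.0852
```

Call:
send_rows([
  [1,0,0,0.01,0],
  [1,0,0,0.01,0],
  [1,0,0,0,0],
])

```text
clock: 4.9
position: [0.4702, 0.228, -0.0124]
ee_rot: [-0.001, 0.617, 0.787, -0.001]
contact_force: [0.7, -0.2, 0.0]
width: 0.0852
```

```bash
python3 - <<'E'
from h import *
a=manip.get_image("scene")[:,:,::-1]
cv2.imwrite("pics/c6.png",cv2.resize(a[120:210,320:440],(800,600),interpolation=cv2.INTER_CUBIC))
s=manip.get_state();print(s['position'],s['contact_force'],s['width'])
E
```

```text
[ 0.47069102  0.22815652 -0.01189766] [-0.03920707 -0.14571009  0.43524321] 0.08560590267475071
```

View pics/c6.png

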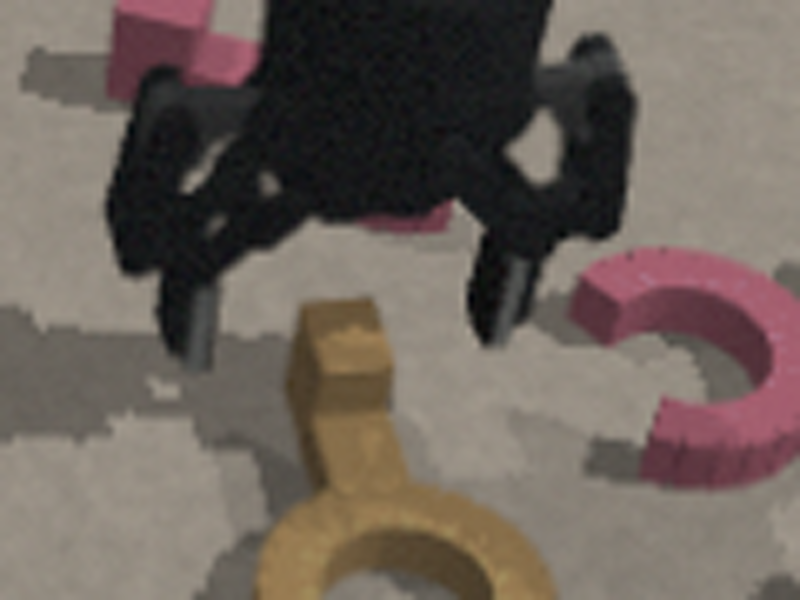

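```bash
python3 - <<'E'
from h import *
for z in(0,.01,.02,.03,.035,.04,.05):print(z,proj("scene",[[.4705+.011,.228+.003,z]]))
for uv,s in(((349.3,175.5),-1),((394.3,171.8),1)):
  for z in (.02,.03,.04): print(s,z,onz("scene",[uv],z)[0])
E
```

```text
0 [[369.681075   185.22985789]]
0.01 [[370.38778676 181.9352986 ]]
0.02 [[371.10530293 178.5832693 ]]
0.03 [[371.83382722 175.17243081]]
0.035 [[372.20228182 173.44453026]]
0.04 [[372.57356608 171.70140966]]
0.05 [[373.32472853 168.16879749]]
-1 0.02 [0.47851109 0.18686487 0.02      ]
-1 0.03 [0.48815659 0.18608435 0.03      ]
-1 0.04 [0.49780208 0.18530383 0.04      ]
1 0.02 [0.45616675 0.27874396 0.02      ]
1 0.03 [0.46616953 0.27649431 0.03      ]
1 0.04 [0.47617231 0.27424467 0.04      ]
```

The open tips triangulate to z≈0.034. Closing brings them 13 mm forward, so the true TCP is ≈0.021 and the reported z reads about 33 mm low. I'll go 10 mm lower and grip.

Call:
send_rows([
  [1,0,0,0.005,0],
  [1,0,0,0.005,0],
  [1,0,0,0,0],
])

```text
clock: 5.32
position: [0.4709, 0.2282, -0.0215]
ee_rot: [-0.0, 0.617, 0.787, -0.0]
contact_force: [-0.3, 0.1, -0.5]
width: 0.0856
```

Call:
send_rows([
  [0,0,0,0,0],
  [0,0,0,0,0],
  [0,0,0,0,0],
  [0,0,0,0,0],
  [0,0,0,0,0],
  [0,0,0,0,0],
], squeeze=40)

```text
clock: 6.08
position: [0.4715, 0.2285, -0.0209]
ee_rot: [0.0, 0.617, 0.787, 0.0]
contact_force: [-0.0, 0.2, 2.7]
width: 0.0237
```

Gripped at 23.7 mm (the block is 24). Lifting.

Call:
send_rows([
  [0,0,0,-0.02,0],
  [0,0,0,-0.03,0],
  [0,0,0,-0.02,0],
  [0,0,0,0,0],
], squeeze=60)

```text
clock: 6.58
position: [0.4723, 0.2287, 0.05]
ee_rot: [0.001, 0.617, 0.787, 0.001]
contact_force: [-0.2, -0.1, -0.9]
width: 0.023
```

```bash
python3 - <<'E'
from h import *
a=manip.get_image("scene")[:,:,::-1]
cv2.imwrite("pics/c7.png",cv2.resize(a[90:240,200:440],(800,500),interpolation=cv2.INTER_CUBIC))
s=manip.get_state();print(s['position'],s['contact_force'],s['width'])
h=.235;u=np.array([np.cos(h),np.sin(h)]);l=np.array([-u[1],u[0]])
S=np.array([.6118,-.0065]);d=S-(.085+.13)*u-s['position'][:2];print("tool x,y to standoff",d@l,d@u)
E
```

```text
[0.47135538 0.22837516 0.04892604] [-0.19876554 -0.25256915 -0.94330779] 0.023035927979035243
tool x,y to standoff -0.2611210061976847 -0.1331046281654377
```

View pics/c7.png

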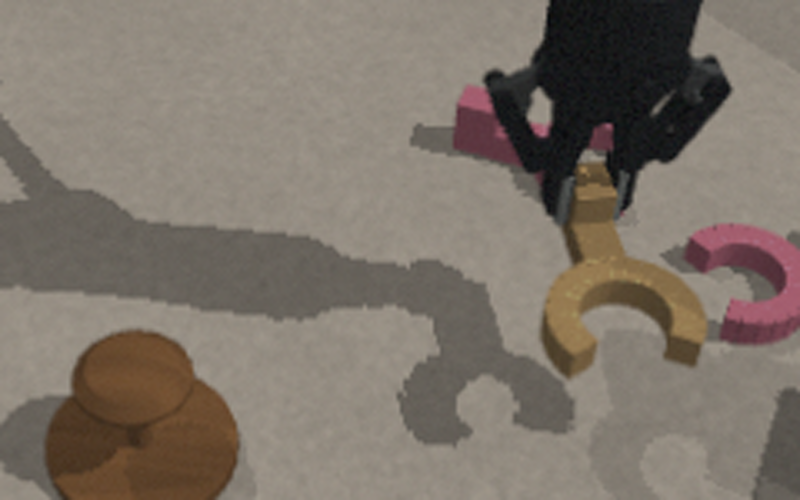

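The chew is lifted and level (C at crop (625,310)). Moving to the standoff, 130 mm short of the post.

Call:
send_rows([
  [0,-0.033,-0.0166,0,0],
  [0,-0.033,-0.0166,0,0],
  [0,-0.033,-0.0166,0,0],
  [0,-0.033,-0.0166,0,0],
  [0,-0.033,-0.0166,0,0],
  [0,-0.033,-0.0166,0,0],
  [0,-0.033,-0.0166,0,0],
  [0,-0.03,-0.0168,0,0],
])

```text
clock: 7.62
position: [0.4031, -0.0577, 0.0477]
ee_rot: [-0.001, 0.617, 0.787, -0.0]
contact_force: [0.1, -0.4, -0.7]
width: 0.0231
```

Call:
send_rows([
  [0,0,0,0.02,0],
  [0,0,0,0.023,0],
  [0,0,0,0,0],
  [0,0,0,0,0],
])

```text
clock: 8.12
position: [0.4044, -0.0567, 0.0057]
ee_rot: [-0.0, 0.617, 0.787, -0.0]
contact_force: [-0.9, 0.4, -1.6]
width: 0.023
```

```bash
python3 - <<'E'
from h import *
a=manip.get_image("scene")[:,:,::-1];b=manip.get_image("top")[:,:,::-1]
cv2.imwrite("pics/c8.png",np.hstack([cv2.resize(a[90:260,180:320],(480,583)),cv2.resize(b[120:290,265:355],(309,583))]))
s=manip.get_state();print(s['position'],s['ee_rot'],s['contact_force'],s['width'])
h=.235;u=np.array([np.cos(h),np.sin(h)]);l=np.array([-u[1],u[0]])
S=np.array([.6118,-.0065]);d=S-.085*u-s['position'][:2];print("tool x,y to goal",d@l,d@u)
E
```

```text
[ 0.40508489 -0.05688417  0.00633116] [4.90193504e-04 6.16756417e-01 7.87153879e-01 2.28907730e-04] [ 0.39056297 -0.33241095 -0.62035782] 0.0235293838696258
tool x,y to goal 0.0008671612121682265 0.12776500439163113
```

View pics/c8.png

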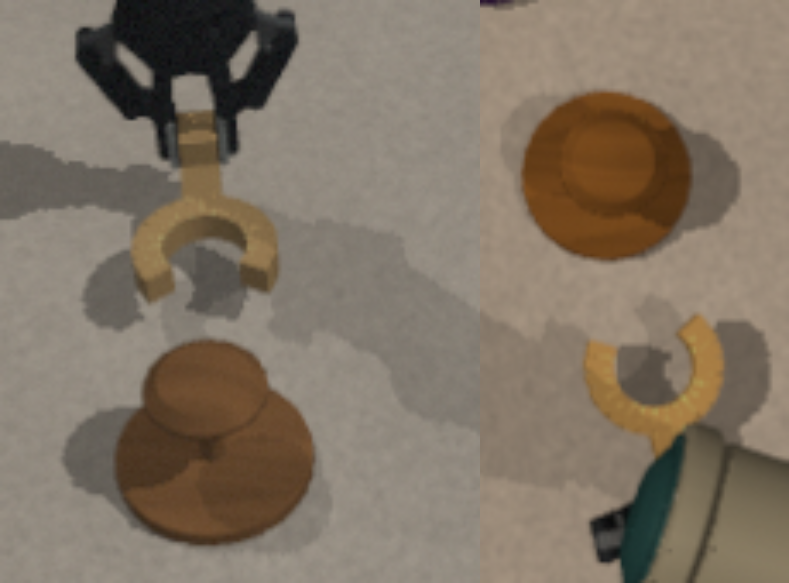

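```bash
python3 - <<'E'
from h import *
from scipy.optimize import least_squares
im=manip.get_image("top")[:,:,::-1];hsv=cv2.cvtColor(np.ascontiguousarray(im),cv2.COLOR_BGR2HSV)
m=cv2.inRange(hsv,(15,110,90),(24,255,255));m[:,:265]=0;m[:,360:]=0;m[:205]=0
c=max(cv2.findContours(m,0,cv2.CHAIN_APPROX_NONE)[0],key=len)[:,0].astype(float)
print(c.min(0),c.max(0))
P=onz("top",c,.047)[:,:2]; s=manip.get_state()
h=.235;u=np.array([np.cos(h),np.sin(h)]);l=np.array([-u[1],u[0]])
exp=s['position'][:2]+.085*u;c0=exp
def circ(P):
    f=lambda p:np.hypot(P[:,0]-p[0],P[:,1]-p[1])-p[2]
    return least_squares(f,[*P.mean(0),.04],loss='soft_l1',f_scale=.001).x
for k in range(6):
    r=np.hypot(*(P-c0).T);q=circ(P[(r>.036)&(r<.05)]);c0=q[:2]
r=np.hypot(*(P-c0).T);qi=circ(P[r<.031])
print("exp",exp,"outer",q,"inner",qi)
S=np.array([.6118,-.0065]);
for e in(q,qi): d=S-e[:2];print("to go",d@l,d@u)
print(proj("scene",[[*q[:2],.047]]))
E
```

```text
[295. 212.] [335. 253.]
exp [ 0.48781274 -0.03712074] outer [ 0.48773627 -0.03505786  0.04204219] inner [ 0.4891232  -0.03406417  0.02548863]
to go -0.001114437503949283 0.12730325061202014
to go -0.0017578843120513367 0.1257230665276394
[[239.95216066 159.68022931]]
```

The ring fits where expected. It has 0.127 to go along tool y and −0.001 along x, with the underside at about 27 mm, midway between foot and cap. Sliding in two halves.

Call:
send_rows([
  [0,-0.001,0.012,0,0],
  [0,0,0.012,0,0],
  [0,0,0.012,0,0],
  [0,0,0.012,0,0],
  [0,0,0.012,0,0],
  [0,0,0.012,0,0],
  [0,0,0,0,0],
])

```text
clock: 9.15
position: [0.4759, -0.0406, 0.0059]
ee_rot: [0.0, 0.617, 0.787, 0.0]
contact_force: [-0.3, 1.0, -0.6]
width: 0.0233
```

```bash
python3 - <<'E'
from h import *
a=manip.get_image("scene")[:,:,::-1];b=manip.get_image("top")[:,:,::-1]
cv2.imwrite("pics/c9.png",np.hstack([cv2.resize(a[90:260,180:320],(480,583)),cv2.resize(b[120:290,265:355],(309,583))]))
s=manip.get_state();print(s['position'],s['contact_force'],s['width'])
E
```

```text
[ 0.47420979 -0.04048737  0.00570811] [-0.46663821  0.62393665 -0.93970347] 0.023281283875499957
```

View pics/c9.png

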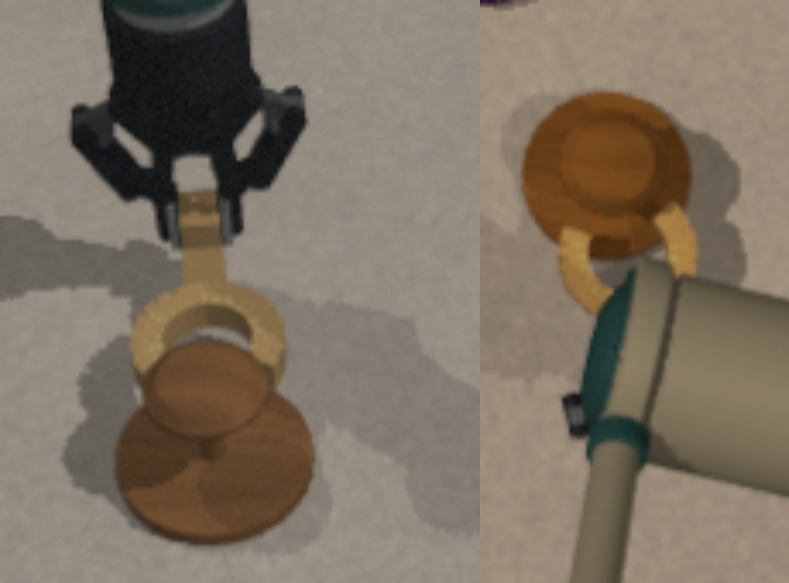

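The tips have entered under the cap, symmetric about the post, with no contact force. There is 56 mm left.

Call:
send_rows([
  [0,0,0.01,0,0],
  [0,0,0.01,0,0],
  [0,0,0.01,0,0],
  [0,0,0.01,0,0],
  [0,0,0.01,0,0],
  [0,0,0.006,0,0],
  [0,0,0,0,0],
])

```text
clock: 10.12
position: [0.5295, -0.0272, 0.0058]
ee_rot: [0.0, 0.617, 0.787, 0.0]
contact_force: [0.2, -0.7, -1.1]
width: 0.0228
```

```bash
python3 - <<'E'
from h import *
a=manip.get_image("scene")[:,:,::-1];b=manip.get_image("top")[:,:,::-1]
cv2.imwrite("pics/c10.png",np.hstack([cv2.resize(a[90:260,180:320],(480,583)),cv2.resize(b[120:290,265:355],(309,583))]))
s=manip.get_state();print(s['position'],s['contact_force'],s['width'])
E
```

```text
[ 0.52861807 -0.02717585  0.00575223] [-0.03940536  0.64624845 -0.88796776] 0.023001799312961837
```

View pics/c10.png

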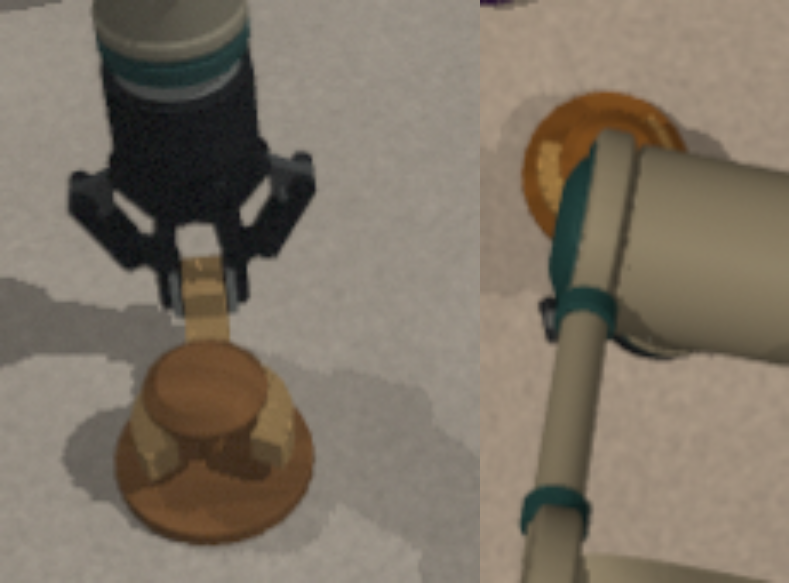

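The post is now inside the hole, with the C's arms either side of it under the cap. Lowering with a force watch.

Call:
send_rows([
  [0,0,0,0.005,0],
  [0,0,0,0.004,0],
  [0,0,0,0.003,0],
  [0,0,0,0,0],
])

```text
clock: 10.72
position: [0.5287, -0.0272, -0.0065]
ee_rot: [-0.0, 0.617, 0.787, -0.0]
contact_force: [-0.4, -0.2, -0.4]
width: 0.0231
```

Call:
send_rows([
  [0,0,0,0.0015,0],
  [0,0,0,0,0],
])

```text
clock: 10.98
position: [0.529, -0.0272, -0.0076]
ee_rot: [-0.0, 0.617, 0.787, 0.0]
contact_force: [-0.1, -0.5, -1.0]
width: 0.023
```

Call:
send_rows([
  [0,0,0,0.001,0],
  [0,0,0,0,0],
])

```text
clock: 11.22
position: [0.529, -0.0272, -0.0086]
ee_rot: [-0.0, 0.617, 0.787, 0.0]
contact_force: [-1.0, -0.0, 0.2]
width: 0.023
```

Call:
send_rows([
  [0,0,0,0.001,0],
  [0,0,0,0,0],
])

```text
clock: 11.48
position: [0.5291, -0.0273, -0.0089]
ee_rot: [0.0, 0.617, 0.787, 0.0]
contact_force: [-1.5, -0.6, 5.1]
width: 0.0233
```

Contact with the foot at +5 N. Releasing, then straight up.

Call:
send_rows([
  [0.5,0,0,0,0],
  [0.6,0,0,0,0],
  [0.8,0,0,0,0],
  [1,0,0,0,0],
  [1,0,0,0,0],
  [1,0,0,0,0],
])

```text
clock: 12.22
position: [0.529, -0.0272, -0.0097]
ee_rot: [-0.0, 0.617, 0.787, 0.0]
contact_force: [0.9, -0.7, -0.3]
width: 0.0854
```

Call:
send_rows([
  [1,0,0,-0.02,0],
  [1,0,0,-0.03,0],
  [1,0,-0.02,-0.04,0],
  [1,0,-0.05,-0.03,0],
  [1,0,-0.05,0,0],
  [1,0,0,0,0],
])

```text
clock: 12.98
position: [0.4085, -0.0556, 0.1105]
ee_rot: [-0.001, 0.618, 0.787, -0.001]
contact_force: [1.0, -0.2, 0.9]
width: 0.0856
```

```bash
python3 - <<'E'
from h import *
a=manip.get_image("scene")[:,:,::-1];b=manip.get_image("top")[:,:,::-1]
cv2.imwrite("pics/s11.png",a);cv2.imwrite("pics/t11.png",b)
cv2.imwrite("pics/c11.png",np.hstack([cv2.resize(a[130:260,180:300],(480,520)),cv2.resize(b[130:260,265:345],(320,520))]))
s=manip.get_state();print(s['position'],s['contact_force'],s['width'])
E
```

```text
[ 0.4130057  -0.05613058  0.11078964] [0.78184947 0.01797769 0.66816084] 0.08543182190353159
```

View pics/c11.png

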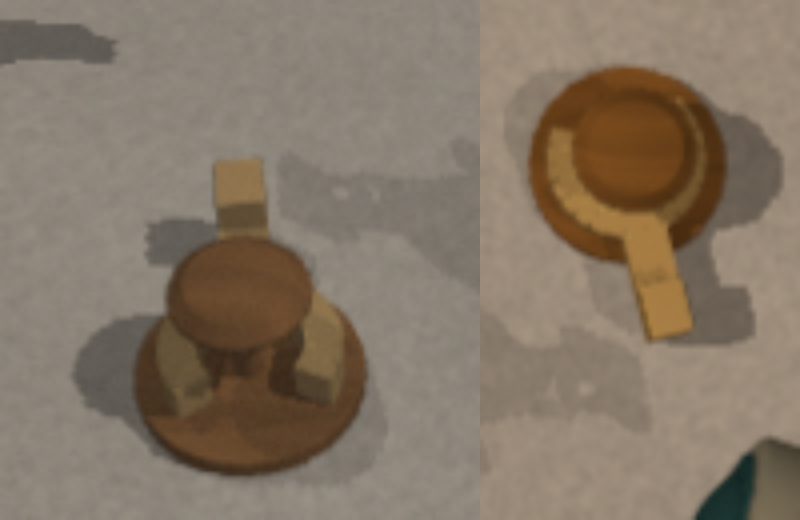

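The chew lies flat on the foot with the post inside the C. Numeric check of its position, and of the closed chew, before hand-in.

```bash
python3 - <<'E'
from h import *
from scipy.optimize import least_squares
def circ(P):
    f=lambda p:np.hypot(P[:,0]-p[0],P[:,1]-p[1])-p[2]
    return least_squares(f,[*P.mean(0),.043],loss='soft_l1',f_scale=.001).x
b=cv2.imread("pics/t11.png");hsv=cv2.cvtColor(b,cv2.COLOR_BGR2HSV)
m=cv2.inRange(hsv,(15,105,70),(24,190,255));m[:,:268]=0;m[:,350:]=0;m[:140]=0;m[260:]=0
m0=m
k,l,st,_=cv2.connectedComponentsWithStats(m);i=1+st[1:,4].argmax();m=(l==i).astype(np.uint8);print(st[i])
c=max(cv2.findContours(m,0,cv2.CHAIN_APPROX_NONE)[0],key=len)[:,0].astype(float)
P=onz("top",c,.032)[:,:2];S=np.array([.6118,-.0065]);c0=S
r=np.hypot(*(P-c0).T);q=circ(P[(r>.037)&(r<.05)]);print("ring centre (top z32)",q,np.hypot(*(q[:2]-S)))
# block top front/back: end of handle far tip
ys,xs=np.where(m);Q=onz("top",np.c_[xs,ys],.052)[:,:2];rr=np.hypot(*(Q-S).T)
blk=Q[rr>.071];d=S-blk.mean(0);print("block",blk.mean(0),"exp .529 -.026; heading",np.arctan2(d[1],d[0]),np.hypot(*d))
a=cv2.imread("pics/s11.png")
print("scene block-top predicted px",proj("scene",[[.5291,-.0263,.052]]))
d=cv2.absdiff(cv2.imread("pics/top0.png"),b)[160:260,385:450];print("closed chew diff mean/max",d.mean(),d.max())
E
```

```text
[281 154  41  61 845]
ring centre (top z32) [ 0.61053588 -0.00492522  0.04360565] 0.002019384535032598
block [ 0.52899937 -0.02432754] exp .529 -.026; heading 0.2120694130560515 0.08469808013485199
scene block-top predicted px [[239.90289608 173.04327757]]
closed chew diff mean/max 8.783128205128206 77
```

```bash
python3 - <<'E'
from h import *
r=[]
for f in("top0","t11"):
    h=cv2.cvtColor(cv2.imread(f"pics/{f}.png"),cv2.COLOR_BGR2HSV);m=cv2.inRange(h,(12,95,50),(24,255,255))[170:260,385:450]
    k,l,s,c=cv2.connectedComponentsWithStats(m);i=1+s[1:,4].argmax();print(s[i],c[i])
manip.sign_off()
E
```

```text
[  11   11   40   65 1305] [28.74022989 39.51570881]
[  11   11   40   65 1306] [28.7136294  39.49387443]
the job is handed in; nothing more can be done
```

The open pine chew is on the stand, and I handed the job in at about 13 s of the 48 s allowed; no verdict was reported. I gripped it by its handle block, slid it in under the cap with the post through the gap, lowered it onto the foot until it touched (about 5 N), released it and backed away.

**Last checks**
- **Fit:** the ring's centre measures about 2 mm from the post's axis (limit 22 mm). In both views the chew looks flat on the foot, but I did not measure its tilt.
- **Height:** contact on lowering, and the scene view within about 3 px, agree with the underside lying on the 12 mm foot.
- **Closed chew:** its outline in the top view is unchanged from the start picture (centre shift under 0.1 px).
- **Robot:** it stands clear with the gripper open.

**What disagreed:** the reported tool height reads about 33 mm lower than the real fingertips. Because of this, my first grasp closed on air above the block. I measured the offset in the pictures, went down in small steps with a force watch, and the second grasp held at 23.7 mm on the 24 mm block. The x and y values agreed with the cameras.

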